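# Free two stuck stacking beakers and set them on the coasters

## Task

Swing the keeper arm of the beaker stand out by a quarter turn from straight over the stack, so that it stands square to the stand's long side, and leave it there. Then lift the two upper beakers, which stick a little, straight up off the stack one at a time, always keeping them upright, and gently stand one wholly on each of the two cork coasters, without moving the things that stand around.

Things in the scene. Friction and masses are not known exactly. Their poses are not given: they have to be found in the camera images.
- stand: The fixed beaker stand. Origin: on the table under the stack's axis, z up. Dark wooden base plate 10 mm thick, x -50 to 50 mm, y -50 to 140 mm (long side along y). The lowest of the three nested beakers is fixed to it on the axis (foot at z = 10 mm, rim at 90) and stays there. A post 14 mm thick at (0, 90) mm carries the keeper arm, whose underside is at z = 176 mm.
- keeper (a joint): Keeper arm's angle (rad) about the upright hinge on the post: 0 = straight over the stack (along the stand's -y), 1.57 = quarter turn, along the stand's +x; counter-clockwise from above is positive; range -0.5 to 2.4. Light friction (0.1 N m, about 1.1 N at the knob); it stays where it is left. The arm is a flat bar 12 mm wide, 6 mm thick, 97 mm long.
- keeper_knob (a point): Middle of the upright round black knob near the end of the keeper arm, 90 mm from the hinge, 198 mm above the table. The knob is 14 mm thick, its top is 16 mm above this point and the top face of the bar 16 mm below it.
- keeper_hinge (a point): The axis of the keeper's hinge at the top of the post, 174 mm above the table (fixed).
- beaker_upper: Steel stacking beaker, 80 mm tall, 120 to 230 g. Upper half: straight band 64 mm across (66 over facets); lower half 51 mm across, nested in the one below. Origin: centre of underside, z to the mouth. At first the top of the stack: foot 90 mm over the table, rim 170. Pads in the next beaker grip it: 5 to 12 N pull over the first 30 mm. Grip it only on its own band.
- beaker_lower: Steel stacking beaker, 80 mm tall, 120 to 230 g. Upper half: straight band 64 mm across (66 over facets); lower half 51 mm across, nested in the one below. Origin: centre of underside, z to the mouth. At first in the middle: foot 50 mm over the table, rim 130; gripped by pads in the fixed beaker (7 to 14 N pull over 30 mm). It too has pads inside, 18 mm below its rim.
- coaster_a: A round cork coaster, 90 mm across, 5 mm thick, fixed to the table. Origin: centre of its underside.
- coaster_b: A round cork coaster, 90 mm across, 5 mm thick, fixed to the table. Origin: centre of its underside.
- spice_jar: Bystander: a spice jar, upright cylinder 45 mm across, 109 mm tall; loose. Origin: centre of its underside.
- pepper_mill: Bystander: a turned wooden pepper mill, 58 mm across, 170 mm tall; loose. Origin: centre of its underside.
- tea_box: Bystander: an upright tea carton, 50 (its x) x 64 (its y) x 107 mm tall; loose. Origin: centre of its underside.
- honey_jar: Bystander: a squarish honey jar with a yellow lid, 66 mm across, 83 mm tall; loose. Origin: centre of its underside.
- glass: Bystander: a clear drinking glass, 84 mm across the mouth, 87 mm tall; loose. Origin: centre of its underside.
- drink_carton: Bystander: a slim drink carton with a straw, 44 (its x) x 59 (its y) x 195 mm tall; loose. Origin: centre of its underside.
- water_bottle: Bystander: a water bottle, 80 mm across, 270 mm tall; fixed. Origin: centre of its underside.
- teapot: Bystander at the back: a blue teapot, 94 (its x) x 156 (its y) x 100 mm; fixed. Origin: centre of its underside.
- fruit_basket_1: Bystander: a round white wire fruit basket full of fruit, 206 mm across its rim (120 mm high), its fruit up to 177 mm high; fixed. Origin: centre of its underside.

How it is judged:
By the outcome, as a careful person would: the job done as asked, in the order asked, and still so for the second after the job is handed in, with the robot touching nothing.
It also fails if it takes over 64 s, if anything falls off the work surface, if the arm or the gripper's body presses on something with over 40 N, if the wrist force passes 120 N, or if a joint passes its speed limit or range.

## Robot

A 6-joint arm with a two-finger parallel gripper is mounted at the origin on a cart in front of the work surface, level with it; the furniture and walls round the work are solid. World frame = base frame: x ahead of the robot, y to its left, z up, the work surface at z = 0. Lengths are in m, angles in rad, forces in N, time in s.
With the tool pointing down it reaches from about 0.35 to 1 m from the base axis. Payload 7.1 kg.
Tool frame: the origin (TCP) lies midway between the tips of the shut fingers; the grasp point (between the pads) lies behind it (r.grip_depth is the z of the grasp point in the tool frame, in m); z points along the fingers, y is the line along which they close (so a half turn about z gives the same grasp; the last joint's range is limited). The gripper opens to 85 mm and grips with 20 to 120 N. Pads are 22 mm wide; open, the fingers measure 114 mm over their backs; the gripper's body (76 mm by 85 mm) begins 54 mm behind the grasp point. The pads swing forward as they close: fully open they stand 13 mm farther back than shut.
Start: joints at [1.136, 0.423, 1.63, -0, 1.089, -0.019], TCP at [0.252, 0.572, 0.231] pointing down, gripper open.
Joint ranges: [-3, 3], [-0.9, 2.11], [0.09, 2.58], [-1.31, 4.45], [0.11, 2.69], [-2.54, 2.54]. Speed limits (rad/s): [2.39, 2.39, 3.01, 3.14, 3.14, 3.14].

## Interface

Orientations are given as a 3x3 rotation matrix whose columns are the frame's x, y, z axes.
In Python, from bench import r gives the robot as it stands.
- The arm moves only by the shell command python3 -m inch 'ROWS' [FORCE]. ROWS is a JSON list that holds a single list of rows (three levels of brackets), with 1 to 8 rows, each of 7 numbers: dx, dy, dz in shares of the most that a row can go, 1 being 50 mm, then a rotation vector rx, ry, rz in normalised numbers (1 is 45 degrees), then the finger opening in m; each row shifts and turns the commanded pose from where the row before left it, along the tool's axes as they then stand; what a row does not reach is not made up. A row lasts 1/10 s, in which the tool goes at most 0.05 m and 0.15 rad, less where a joint would pass 70% of its speed; a pose out of reach is approached as far as the arm can. The fingers move at their own pace and stop on an object; FORCE is the grip in N (left out, the last holds). Time passes only in rows, so rows that do not move let the fingers close. It prints the time, the measured TCP pose, the force, the opening and the grip force at its end. No shift or turn number may pass 1 either way. Input that does not fit is refused with a message, and nothing moves.
- r.observe(): the state, without advancing time (a new reading comes with each control period).
- r.capture(name): name is "scene" or "top" or "wrist"; returns the picture (384x512x3 uint8, red, green, blue); there is no depth.
- r.camera_info(name): a dict with "fx", "fy", "cx", "cy" (pixels), "world_to_cam" (4x4, takes a point from world to camera coordinates); the wrist camera has in their place "hand_eye" (4x4, takes a point from camera to tool coordinates, whose origin is the TCP and whose axes are the flange's). Camera axes: x right, y up, looking along -z (the intrinsics and any distortion apply to the point x, -y, -z); pixel columns grow to the right and rows downward; lengths in m; the calibration is good to about 2 mm. A picture is of the moment at which its call begins: read the wrist's pose just before it. camera_info takes no time and is no camera call.
- r.job_done(): hands the job in; it is judged then, once.
The state is a dict: "t": time; "joint_pos": joint angles; "qvel": joint speeds; "tau": joint torques, N m; "tcp_pos": TCP position; "tool_rot": TCP orientation; "force": force on the tool from outside, world axes, zero at the start; "moment": the same for the moment, N m; "opening": finger opening in m; "finger_force": force on a finger pad.
Only numpy, scipy, OpenCV 4.12 (cv2) and the standard library are available. Lean on these libraries where they do the work, as an engineer would, in place of code of your own. Each camera call takes 0.05 s, during which the arm holds its last target. There are 200 camera calls.

## Working session

There is one attempt and no reset: what is moved stays moved. The work goes in short steps, Python scripts to look and compute and a shell command to move; the robot and the scene stay as the last step left them, time stands still between calls to the robot, and variables do not carry over. Pictures are saved under pics/ and viewed, at most 10 in all, crops included, and the job is handed in when it is done.

```bash
ls; mkdir -p pics; python3 - <<'E'
from bench import r
import cv2,numpy as np
for n in("scene","top"):
    im=r.capture(n); cv2.imwrite(f"pics/{n}0.png",im[:,:,::-1])
    i=r.camera_info(n); print(n,{k:np.round(v,4).tolist() for k,v in i.items()})
print({k:np.round(v,4).tolist() for k,v in r.camera_info("wrist").items()},r.grip_depth)
print(r.observe())
E
```

```text
pics
scene {'fx': 405.9351, 'fy': 405.9351, 'cx': 257.8287, 'cy': 184.337, 'world_to_cam': [[0.6897, -0.7241, -0.0039, -0.3789], [0.3105, 0.2909, 0.905, -0.3016], [-0.6542, -0.6254, 0.4254, -0.6687], [0.0, 0.0, 0.0, 1.0]]}
top {'fx': 387.6263, 'fy': 387.6263, 'cx': 255.6366, 'cy': 194.1411, 'world_to_cam': [[-0.0205, -0.9997, -0.0117, 0.0256], [0.9847, -0.0222, 0.173, -0.5538], [-0.1732, -0.008, 0.9849, -1.0896], [0.0, 0.0, 0.0, 1.0]]}
{'fx': 291.3897, 'fy': 291.3897, 'cx': 255.7934, 'cy': 194.1233, 'hand_eye': [[-0.0002, 0.9463, 0.3234, 0.0829], [1.0, 0.0005, -0.0011, -0.0008], [-0.0012, 0.3234, -0.9463, -0.1419], [0.0, 0.0, 0.0, 1.0]]} -0.0187
{'t': 0.1, 'joint_pos': array([ 1.13601136e+00,  4.23789083e-01,  1.63060035e+00,  1.71644998e-05,
        1.08863335e+00, -1.89924140e-02]), 'qvel': array([-0.00173586, -0.00198283, -0.00102956,  0.00070105,  0.0006423 ,
       -0.00091326]), 'tau': array([-1.78625410e-04, -5.58424902e+01, -2.82445139e+01,  9.59671775e-05,
        2.96638238e-03,  3.50343430e-05]), 'tcp_pos': array([0.25220478, 0.57130959, 0.23061324]), 'tool_rot': array([[-9.14793250e-01,  4.03921935e-01, -6.16184969e-04],
       [ 4.03922402e-01,  9.14792341e-01, -1.29066479e-03],
       [ 4.23534722e-05, -1.42958235e-03, -9.99998977e-01]]), 'force': array([ 0.55988696,  1.18443807, -0.57931691]), 'moment': array([0.01974212, 0.05252229, 0.00526592]), 'finger_force': 0.0, 'opening': 0.0852113814563296}
```

View pics/scene0.png

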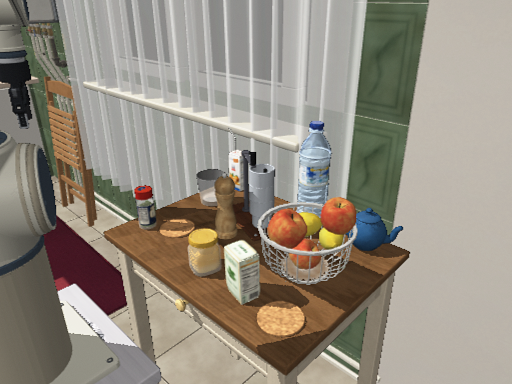

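View pics/top0.png

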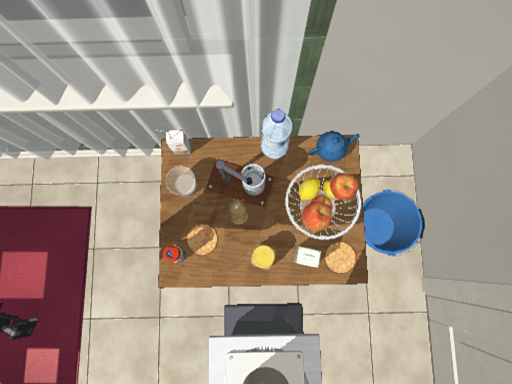

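The scene view shows the stack at about (262,190), the post and knob near (247,165), and the coasters at (178,228) and (281,319). The top view shows the stack at (253,180), the post near (220,167), the coasters at (202,240) and (340,257), and the pepper mill at (238,211).

```bash
cat > h.py <<'E'
import numpy as np,cv2
from bench import r
def cam(n,st=None):
    """K, R(cam cv <- world), centre"""
    i=r.camera_info(n)
    K=np.array([[i["fx"],0,i["cx"]],[0,i["fy"],i["cy"]],[0,0,1]])
    if n=="wrist":
        T=np.eye(4);T[:3,:3]=st["tool_rot"];T[:3,3]=st["tcp_pos"]
        W=np.linalg.inv(T@i["hand_eye"])
    else: W=np.array(i["world_to_cam"])
    W=np.diag([1,-1,-1,1])@W
    return K,W
def ray(c,uv):
    K,W=c; d=W[:3,:3].T@np.linalg.inv(K)@np.array([uv[0],uv[1],1.]); return -W[:3,:3].T@W[:3,3],d/np.linalg.norm(d)
def onz(c,uv,z):
    o,d=ray(c,uv); return o+d*(z-o[2])/d[2]
def proj(c,p):
    K,W=c; q=K@(W[:3,:3]@np.asarray(p)+W[:3,3]); return q[:2]/q[2]
def tri(rays):
    A=np.zeros((3,3));b=np.zeros(3)
    for o,d in rays:
        P=np.eye(3)-np.outer(d,d);A+=P;b+=P@o
    x=np.linalg.solve(A,b)
    return x,[np.linalg.norm((np.eye(3)-np.outer(d,d))@(x-o)) for o,d in rays]
def rot(st): return st["tool_rot"]
E
python3 - <<'E'
from h import *
t=cv2.imread("pics/top0.png");s=cv2.imread("pics/scene0.png")
ct,cs=cam("top"),cam("scene")
for n,im,c in(("top",t,ct),("scene",s,cs)):
    h=cv2.cvtColor(im,cv2.COLOR_BGR2HSV)
    m=cv2.inRange(h,(8,90,130),(20,190,255))
    k,l,st,ce=cv2.connectedComponentsWithStats(m)
    for j in range(1,k):
        if st[j,4]>150: print(n,st[j],ce[j].round(1),onz(c,ce[j],.005).round(4))
for n,uv,z in(("stack",(253,173),.17),("mill",(238,207),.17),("honey",(263,256),.083),("carton?",(309,256),.107),("jar",(170,254),.109),("glass",(181,181),.087),("basket",(323,202),.12),("bottle",(278,116),.27),("carton",(178,140),.195),("knob",(221,167),.21)):
    print(n,onz(ct,uv,z).round(3))
a=cv2.resize(t[145:235,190:290],None,fx=5,fy=5,interpolation=cv2.INTER_CUBIC)
b=cv2.resize(s[135:225,205:285],None,fx=5,fy=5,interpolation=cv2.INTER_CUBIC)[:, :300*2]
cv2.imwrite("pics/z1.png",cv2.resize(np.hstack([a,b[:,:400]]),(800,400)))
E
```

```text
top [ 160  137  102   87 2693] [202.3 165.4] [0.656  0.1771 0.005 ]
top [298 136  22  17 185] [309.  143.3] [ 0.7188 -0.1557  0.005 ]
top [ 287  141   73   60 1116] [338.8 171.9] [ 0.6254 -0.2429  0.005 ]
top [304 169  31  12 191] [318.1 173.6] [ 0.6215 -0.1793  0.005 ]
top [301 195  43  39 710] [319.5 215.9] [ 0.491  -0.1772  0.005 ]
top [ 159  223  206   64 8175] [256.3 259.5] [0.3654 0.016  0.005 ]
scene [ 47  80  27  23 312] [60.2 88.5] [0.9456 2.1427 0.005 ]
scene [  47   97   36   80 1180] [ 64.1 136.2] [0.5478 1.147  0.005 ]
scene [ 61 172  24  24 152] [ 72.6 183.7] [0.3611 0.6426 0.005 ]
scene [325 197  29  32 445] [340.1 209.2] [ 0.8039 -0.0779  0.005 ]
scene [206 202  26  37 321] [221.7 222.2] [0.5273 0.112  0.005 ]
scene [267 207  40  37 774] [285.3 226.3] [ 0.6272 -0.0251  0.005 ]
scene [ 105  219  239  128 7326] [223.7 285.2] [ 0.3575 -0.0844  0.005 ]
scene [365 255  40  20 288] [383.5 263.6] [ 0.6545 -0.2904  0.005 ]
stack [0.59  0.018 0.17 ]
mill [0.5   0.059 0.17 ]
honey [ 0.374 -0.003  0.083]
carton? [ 0.371 -0.128  0.107]
jar [0.384 0.249 0.109]
glass [0.59  0.226 0.087]
basket [ 0.516 -0.171  0.12 ]
bottle [ 0.708 -0.047  0.27 ]
carton [0.677 0.213 0.195]
knob [0.598 0.099 0.21 ]
```

View pics/z1.png

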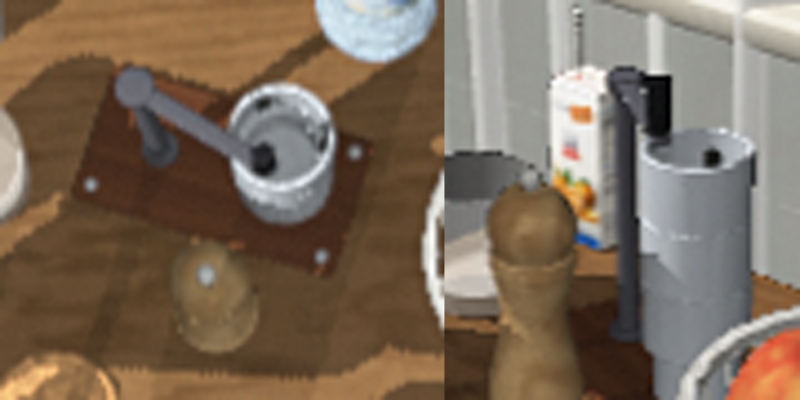

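The close crop shows the keeper arm over the stack: the hinge is at about top px (220.4,164.6), the knob at (248.9,180.5) and the mouth centre at (253.7,174.2). I'll rise now and look with the wrist camera.

Units first: shifts go in shares of 50 mm and turns go in shares of 45 degrees. So -0.045 m is -0.9, -0.03 m is -0.6.

```bash
python3 -m inch '[[[0, 0, -0.9, 0, 0, 0, 0.085], [0, 0, -0.9, 0, 0, 0, 0.085], [-0.4, -0.4, -0.6, 0, 0, 0, 0.085], [-0.6, -0.6, -0.4, 0, 0, 0, 0.085], [-0.6, -0.6, -0.4, 0, 0, 0, 0.085], [-0.6, -0.6, -0.4, 0, 0, 0, 0.085], [-0.6, -0.6, 0, 0, 0, 0, 0.085], [-0.6, -0.6, 0, 0, 0, 0, 0.085]]]' | tail -3; python3 -m inch '[[[-0.6, -0.6, 0, 0, 0, 0, 0.085], [-0.6, -0.6, 0, 0, 0, 0, 0.085], [-0.6, -0.6, 0, 0, 0, 0, 0.085], [-0.6, -0.6, 0, 0, 0, 0, 0.085], [-0.6, -0.6, 0, 0, 0, 0, 0.085], [-0.6, -0.6, 0, 0, 0, 0, 0.085], [0, 0, 0, 0, 0, 0, 0.085], [0, 0, 0, 0, 0, 0, 0.085]]]' |tail -3
python3 - <<'E'
from h import *
import pickle
st=r.observe(); im=r.capture("wrist")
cv2.imwrite("pics/w1.png",im[:,:,::-1]); pickle.dump(st,open("w1.pkl","wb"))
cv2.imwrite("pics/w1b.png",cv2.resize(im[:,:,::-1],(800,600),interpolation=cv2.INTER_CUBIC))
E
```

```text
force: [0.7, 0.5, 0.7]
opening: 0.0853
finger_force: 0.0
force: [-0.2, 1.2, 0.1]
opening: 0.0851
finger_force: 0.0
```

View pics/w1b.png

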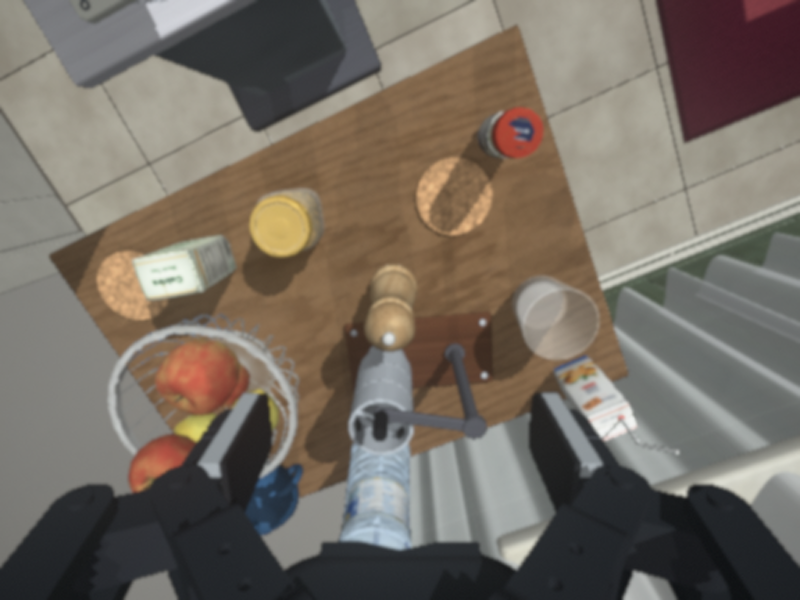

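The wrist view shows, in original pixels, the mouth at (244.5,270.7), the knob at (244,272), the hinge at (303,273), coaster A at (291,125) and coaster B at (87.7,182). Next I triangulate these against the top view and fit ellipses to the coasters.

```bash
python3 - <<'E'
from h import *
import pickle
st=pickle.load(open("w1.pkl","rb")); print(st["tcp_pos"].round(3))
cw,ct,cs=cam("wrist",st),cam("top"),cam("scene")
def both(n,a,b,c=None):
    R=[ray(cw,a),ray(ct,b)]+([ray(cs,c)] if c else [])
    x,e=tri(R); print(n,x.round(4),np.round(e,4)); return x
both("knobtop",(244,273),(248.9,180.5))
both("mouth",(244.5,270.7),(253.7,174.2))
both("hinge",(303.4,273.3),(220.4,164.6))
both("cA",(291.2,125.4),(202.3,239.5)); both("cB",(87.7,182.4),(340.5,257.5))
both("mill",(248.3,216.3),(236,206.5)); both("tea",(107,174),(309,256)); both("honey",(179.5,144.5),(263,256));both("jar",(331,85),(172,253))
for n,a in(("A",(291.2,125.4)),("B",(87.7,182.4))): print(n,onz(cw,a,.005).round(4))
# stand's base screws corners on z=.010 in wrist: 
for a in((353,333),(482,322),(484,376)): print("screw",onz(cw,np.array(a)/1.5625,.010).round(4))
for a in((91,185),(355,152),(320,256)): print("screw top",onz(ct,np.array(a)/4.444+[190,145],.010).round(4))
# cork ellipse: local colour
im=cv2.imread("pics/w1.png");h=cv2.cvtColor(im,cv2.COLOR_BGR2LAB)
for n,(u,v) in(("A",(291,125)),("B",(88,182))):
    w=h[v-34:v+34,u-34:u+34].astype(int); c=w[30:38,20:28].reshape(-1,3).mean(0); print(n,c,w[:5,20:40].reshape(-1,3).mean(0),w[30:38,0:4].reshape(-1,3).mean(0))
E
```

```text
[0.431 0.109 0.411]
knobtop [0.5643 0.03   0.2007] [0.0015 0.0015]
mouth [0.5913 0.0174 0.1505] [0.0006 0.0006]
hinge [0.6119 0.1044 0.1825] [0.0012 0.0012]
cA [ 0.4301  0.1796 -0.0044] [0.0025 0.0025]
cB [ 0.3683 -0.2368 -0.0142] [0.0021 0.0021]
mill [0.5024 0.0651 0.1649] [0.0004 0.0004]
tea [ 0.3699 -0.1296  0.0904] [0.0014 0.0014]
honey [ 0.3746 -0.0035  0.0722] [0.0005 0.0005]
jar [0.3859 0.2405 0.1274] [0.0014 0.0014]
A [0.4306 0.1808 0.005 ]
B [ 0.37   -0.2239  0.005 ]
screw [ 0.537  -0.0037  0.01  ]
screw [0.5904 0.1535 0.01  ]
screw [0.6637 0.1287 0.01  ]
screw top [0.5874 0.1512 0.01  ]
screw top [ 0.6064 -0.0305  0.01  ]
screw top [ 0.5346 -0.0048  0.01  ]
A [132.71875  135.640625 150.3125  ] [115.46 134.81 147.69] [116.71875 135.28125 148.125  ]
B [170.90625 137.4375  155.3125 ] [117.75 134.13 147.01] [109.5     134.375   146.78125]
```

The stand axis comes out at about (.585,.019), with +y at about 70.7°. The hinge is at (.612,.104), which agrees with the plate. The keeper starts at about −0.2 rad. I'll turn the tool to straddle the bar.

In the tool's units: 0.01 m is 0.2, 0.144 rad / 0.7854 = 0.1833.

```bash
python3 -m inch '[[[0, 0, 0.2, 0, 0, 0.1833, 0.085], [0, 0, 0.2, 0, 0, 0.1833, 0.085], [0, 0, 0.2, 0, 0, 0.1833, 0.085], [0, 0, 0.2, 0, 0, 0.1833, 0.085], [0, 0, 0.2, 0, 0, 0.1833, 0.085], [0, 0, 0.2, 0, 0, 0.1833, 0.085], [0, 0, 0, 0, 0, 0.1833, 0.085], [0, 0, 0, 0, 0, 0.1833, 0.085]]]' | tail -3; python3 -m inch '[[[0, 0, 0, 0, 0, 0.1833, 0.085], [0, 0, 0, 0, 0, 0.1833, 0.085], [0, 0, 0, 0, 0, 0.1833, 0.085], [0, 0, 0, 0, 0, 0.1833, 0.085], [0, 0, 0, 0, 0, 0, 0.085]]]'
cat > go.py <<'E'
import sys
from h import *
st=r.observe();R=st["tool_rot"]
def go(p):
    print("t",round(st["t"],1),"tcp",st["tcp_pos"].round(4),"xdir",np.degrees(np.arctan2(R[1,0],R[0,0])).round(1),"zz",R[:,2].round(3),"F",st["force"].round(1),"open",round(st["opening"],4))
    print("tool delta",(R.T@(np.array(p)-st["tcp_pos"])).round(4))
if len(sys.argv)>3: go([float(a) for a in sys.argv[1:4]])
E
python3 go.py .564 .030 .30
```

```text
force: [0.2, 0.4, 0.5]
opening: 0.0852
finger_force: 0.0
t: 3.05
tcp_pos: [0.4307, 0.1116, 0.3512]
tool_rot: [[0.541, 0.841, -0.0], [0.841, -0.541, 0.0], [-0.0, -0.0, -1.0]]
force: [0.4, 0.3, 0.2]
opening: 0.0852
finger_force: 0.0
t 3.0 tcp [0.4307 0.1116 0.3512] xdir 57.2 zz [-0.  0. -1.] F [0.4 0.3 0.2] open 0.0852
tool delta [0.0035 0.1563 0.0512]
```

In the tool's units: 0.04 m is 0.8, 0.036 m is 0.72.

```bash
python3 -m inch '[[[0, 0.8, 0, 0, 0, 0, 0.085], [0, 0.8, 0, 0, 0, 0, 0.085], [0, 0.8, 0.2, 0, 0, 0, 0.085], [0.06, 0.72, 0.2, 0, 0, 0, 0.085], [0, 0, 0.2, 0, 0, 0, 0.085], [0, 0, 0, 0, 0, 0, 0.085], [0, 0, 0, 0, 0, 0, 0.085]]]' | tail -3
python3 - <<'E'
from h import *
import pickle
st=r.observe(); im=r.capture("wrist")
print(st["tcp_pos"])
cv2.imwrite("pics/w2.png",im[:,:,::-1]); pickle.dump(st,open("w2.pkl","wb"))
cv2.imwrite("pics/w2b.png",cv2.resize(im[:,:,::-1],(800,600),interpolation=cv2.INTER_CUBIC))
E
```

```text
force: [-0.0, 0.3, -0.7]
opening: 0.0849
finger_force: 0.0
[0.56293295 0.02918541 0.32107941]
```

View pics/w2b.png

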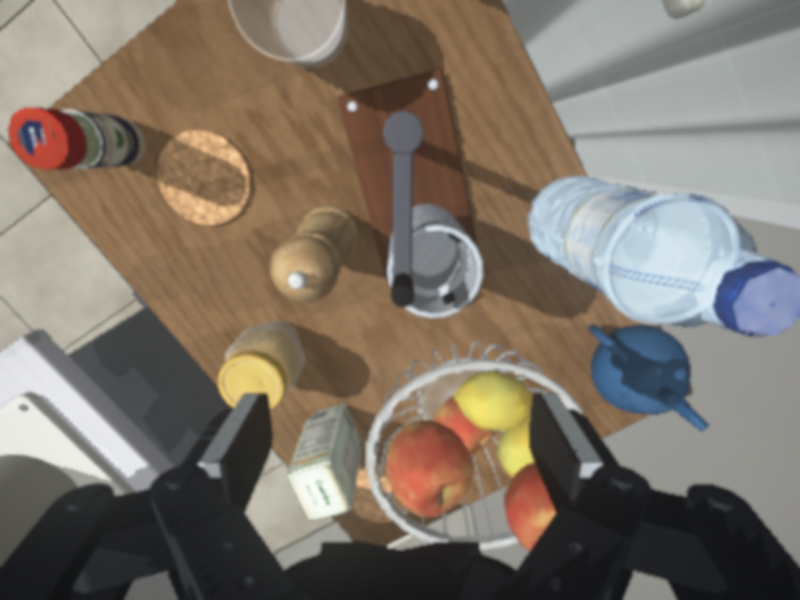

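The wrist view shows (in the 800 px picture) the knob top at (402,288), hinge cap (403,132), mouth centre (435,268), and coaster A at (204,177).

```bash
python3 - <<'E'
from h import *
import pickle
st=pickle.load(open("w2.pkl","rb"));st1=pickle.load(open("w1.pkl","rb"))
cw,c1,ct,cs=cam("wrist",st),cam("wrist",st1),cam("top"),cam("scene")
S=1/1.5625
def P(n,z,w2,w1,t,s=None):
    w2=np.array(w2)*S
    R=[ray(cw,w2)]+([ray(c1,w1)] if w1 else [])+([ray(ct,t)] if t else [])+([ray(cs,s)] if s else [])
    x,e=tri(R); print(n,x.round(4),np.round(e,4),"| at z:",onz(cw,w2,z).round(4)[:2],onz(c1,w1,z).round(4)[:2] if w1 else "",onz(ct,t,z).round(4)[:2] if t else "",onz(cs,s,z).round(4)[:2] if s else "")
P("knobtop",.214,(402,286),(244,273),(248.9,180.5),(253,152.5))
P("mouth",.170,(435,268),(244.5,270.7),(253.7,174.2),(252+5,168))
P("hinge",.185,(403,132),(303.4,273.3),(220.4,164.6))
P("A",.005,(204,177),(291.2,125.4),(202.3,239.5))
for a in((351,105),(433,84)): print("screw",onz(cw,np.array(a)*S,.010).round(4))
P("mill",.17,(298,280),(248.3,216.3),(236,206.5))
P("bottle",.27,(770,297),None,(278,116))
E
```

```text
knobtop [0.5646 0.0319 0.2087] [0.0037 0.0039 0.0045 0.0045] | at z: [0.5688 0.0352] [0.5576 0.0362] [0.5604 0.0285] [0.5643 0.0289]
mouth [0.5832 0.0231 0.1691] [0.0037 0.0022 0.0072 0.008 ] | at z: [0.5869 0.0227] [0.5804 0.0247] [0.5865 0.0167] [0.5776 0.0287]
hinge [0.6137 0.1049 0.1791] [0.0005 0.0014 0.0019] | at z: [0.6141 0.1049] [0.6108 0.1065] [0.6108 0.1031] 
A [ 0.4299  0.1801 -0.0037] [0.0004 0.0026 0.0029] | at z: [0.4332 0.179 ] [0.4305 0.1814] [0.4277 0.1764] 
screw [0.5902 0.1542 0.01  ]
screw [0.6624 0.1286 0.01  ]
mill [0.503 0.065 0.163] [0.0007 0.001  0.0007] | at z: [0.5056 0.0651] [0.5009 0.0672] [0.5014 0.0645] 
bottle [ 0.7123 -0.0464  0.2654] [0.0027 0.0027] | at z: [ 0.7128 -0.0432]  [ 0.7076 -0.0467]
```

In the tool's units: 0.03 m is 0.6, 0.025 m is 0.5.

```bash
python3 -m inch '[[[0.02, -0.02, 0.6, 0, 0, 0, 0.085], [0, 0, 0.6, 0, 0, 0, 0.085], [0, 0, 0.6, 0, 0, 0, 0.085], [0, 0, 0.5, 0, 0, 0, 0.085], [0, 0, 0.24, 0, 0, 0, 0.05], [0, 0, 0, 0, 0, 0, 0.03], [0, 0, 0, 0, 0, 0, 0.03], [0, 0, 0, 0, 0, 0, 0.03]]]' 20| tail -3;python3 -m inch '[[[0, 0, 0, 0, 0, 0, 0.02], [0, 0, 0, 0, 0, 0, 0.016], [0, 0, 0, 0, 0, 0, 0.012], [0, 0, 0, 0, 0, 0, 0.01], [0, 0, 0, 0, 0, 0, 0.008], [0, 0, 0, 0, 0, 0, 0.006], [0, 0, 0, 0, 0, 0, 0.006]]]' 20; python3 go.py 0.5629 .03 .19
```

```text
force: [0.8, 0.2, 1.0]
opening: 0.0301
finger_force: 0.0
t: 5.3
tcp_pos: [0.5641, 0.0295, 0.1951]
tool_rot: [[0.542, 0.84, 0.001], [0.84, -0.542, 0.0], [0.001, 0.001, -1.0]]
force: [-1.4, -0.0, 5.6]
opening: 0.0126
finger_force: 19.6
t 5.3 tcp [0.5641 0.0295 0.1951] xdir 57.2 zz [ 0.001  0.    -1.   ] F [-1.4 -0.   5.6] open 0.0126
tool delta [-0.0002 -0.0013  0.0051]
```

In the tool's units: 0.009 m is 0.18, 0.00045 m is 0.009, -0.1 rad / 0.7854 = -0.1273.

```bash
python3 -m inch '[[[0.009, 0.18, 0, 0, 0, -0.1273, 0.006], [0.009, 0.18, 0, 0, 0, -0.1273, 0.006], [0.009, 0.18, 0, 0, 0, -0.1273, 0.006], [0.009, 0.18, 0, 0, 0, -0.1273, 0.006], [0.009, 0.18, 0, 0, 0, -0.1273, 0.006], [0.009, 0.18, 0, 0, 0, -0.1273, 0.006], [0.009, 0.18, 0, 0, 0, -0.1273, 0.006], [0.009, 0.18, 0, 0, 0, -0.1273, 0.006]]]' 25; python3 go.py 0.5629 .03 .19
```

```text
t: 6.1
tcp_pos: [0.6337, 0.0169, 0.1951]
tool_rot: [[-0.229, 0.973, 0.001], [0.973, 0.229, -0.001], [-0.001, 0.001, -1.0]]
force: [-0.9, -1.9, 4.9]
opening: 0.0129
finger_force: 24.7
t 6.1 tcp [0.6337 0.0169 0.1951] xdir 103.2 zz [ 0.001 -0.001 -1.   ] F [-0.9 -1.9  4.9] open 0.0129
tool delta [ 0.029  -0.0659  0.005 ]
```

In the tool's units: 0.009 m is 0.18, 0.00045 m is 0.009, -0.1 rad / 0.7854 = -0.1273.

```bash
python3 -m inch '[[[0.009, 0.18, 0, 0, 0, -0.1273, 0.006], [0.009, 0.18, 0, 0, 0, -0.1273, 0.006], [0.009, 0.18, 0, 0, 0, -0.1273, 0.006], [0.009, 0.18, 0, 0, 0, -0.1273, 0.006], [0.009, 0.18, 0, 0, 0, -0.1273, 0.006], [0.009, 0.18, 0, 0, 0, -0.1273, 0.006], [0.009, 0.18, 0, 0, 0, -0.1273, 0.006], [0.009, 0.18, 0, 0, 0, -0.1273, 0.006]]]' 25|tail -3; python3 -m inch '[[[0.009, 0.18, 0, 0, 0, -0.1273, 0.006], [0.008, 0.144, 0, 0, 0, -0.1019, 0.006], [0, 0, 0, 0, 0, 0, 0.006], [0, 0, 0, 0, 0, 0, 0.006]]]' 25; python3 go.py 0.698 .075 .195
```

```text
force: [2.1, -2.9, 4.3]
opening: 0.0127
finger_force: 24.6
t: 7.3
tcp_pos: [0.6986, 0.0731, 0.1953]
tool_rot: [[-0.934, 0.357, 0.005], [0.357, 0.934, -0.0], [-0.004, 0.002, -1.0]]
force: [5.8, -0.4, 1.0]
opening: 0.0132
finger_force: 24.5
t 7.3 tcp [0.6986 0.0731 0.1953] xdir 159.1 zz [ 0.005 -0.    -1.   ] F [ 5.8 -0.4  1. ] open 0.0132
tool delta [0.0013 0.0015 0.0003]
```

In the tool's units: -0.04 m is -0.8, -0.03 m is -0.6.

```bash
python3 -m inch '[[[0, 0, 0, 0, 0, 0, 0.03], [0, 0, 0, 0, 0, 0, 0.04], [0, 0, 0, 0, 0, 0, 0.04], [0, 0, -0.6, 0, 0, 0, 0.04], [0.2, 0, -0.8, 0, 0, 0, 0.04], [0.8, -0.2, -0.6, 0, 0, 0, 0.08], [0.8, -0.2, -0.6, 0, 0, 0, 0.085], [0.4, -0.2, 0, 0, 0, 0, 0.085]]]' 25|tail -3; python3 -m inch '[[[0, 0, 0, 0, 0, 0, 0.085], [0, 0, 0, 0, 0, 0, 0.085]]]'
python3 - <<'E'
from h import *
import pickle
st=r.observe(); im=r.capture("wrist")
print(st["tcp_pos"])
cv2.imwrite("pics/w3.png",im[:,:,::-1]); pickle.dump(st,open("w3.pkl","wb"))
cv2.imwrite("pics/w3b.png",cv2.resize(im[:,:,::-1],(800,600),interpolation=cv2.INTER_CUBIC))
E
```

```text
force: [0.5, -0.7, 0.2]
opening: 0.0815
finger_force: 0.0
t: 8.3
tcp_pos: [0.5847, 0.0842, 0.3233]
tool_rot: [[-0.935, 0.356, 0.0], [0.356, 0.935, 0.0], [-0.0, 0.0, -1.0]]
force: [0.6, -0.3, -0.7]
opening: 0.0847
finger_force: 0.0
[0.58471318 0.08415666 0.32327008]
```

View pics/w3b.png

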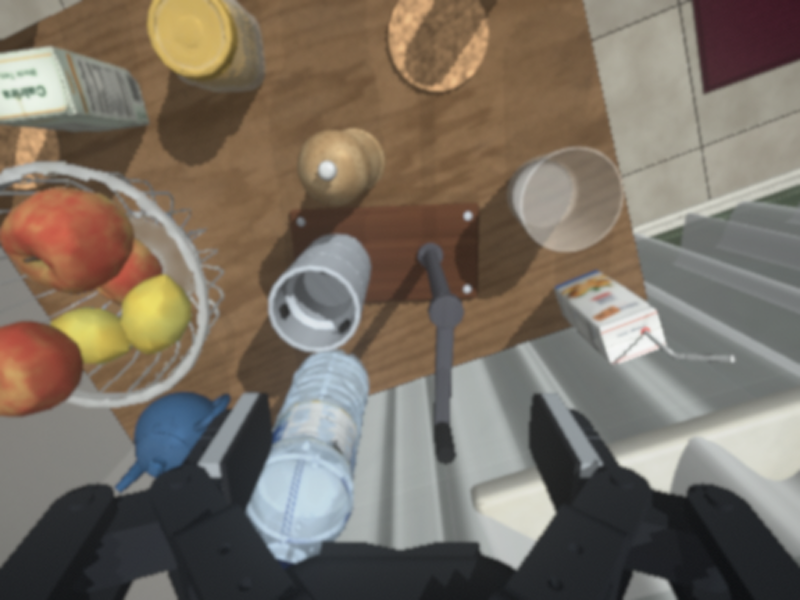

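The wrist view shows (in 800 px) the hinge cap (447,309), the bar running to the knob base (444,425), screws (299,221), (468,216) and (467,289), and the mouth centre (316,308).

```bash
python3 - <<'E'
from h import *
import pickle
st=pickle.load(open("w3.pkl","rb"));c=cam("wrist",st);S=1/1.5625
ang=lambda a,b:np.degrees(np.arctan2(*(b-a)[1::-1])).round(2)
f=lambda u,z:onz(c,np.array(u)*S,z)
print("hinge",f((447,309),.185),"bar ang",ang(f((446,328),.182),f((443.5,415),.182)))
a,b,d=[f(u,.01) for u in((299,221),(468,216),(467,289))]
print(a,b,d,"y ang",ang(a,b),"x ang",ang(b,d),np.linalg.norm(b-a),np.linalg.norm(d-b))
# fine: plate screws and bar edges in picture
im=cv2.imread("pics/w3.png");g=cv2.cvtColor(im,cv2.COLOR_BGR2GRAY).astype(float)
def cen(u,v,k=4):
    u=int(u*S);v=int(v*S);w=g[v-k:v+k+1,u-k:u+k+1];w=np.clip(w-np.median(w)-40,0,None);yy,xx=np.mgrid[v-k:v+k+1,u-k:u+k+1];return (w*xx).sum()/w.sum(),(w*yy).sum()/w.sum()
q=[np.array(cen(*u)) for u in((299,221),(468,216),(467,289))];Q=[onz(c,x,.01) for x in q]
print(q,[x.round(4) for x in Q],ang(Q[0],Q[1]),ang(Q[1],Q[2]),np.linalg.norm(Q[1]-Q[0]),np.linalg.norm(Q[2]-Q[1]))
m=cv2.inRange(cv2.cvtColor(im,cv2.COLOR_BGR2HSV),(0,0,60),(180,80,125))
pts=[]
for v in range(212,268,2):
    row=g[v,268:302]; k=np.where(row<np.median(row)-35)[0]
    if len(k)>2: pts.append((v,268+k.mean(),len(k)))
print(np.round(pts,1).tolist())
print("mouth",f((316,308),.17).round(4))
E
```

```text
hinge [0.61122237 0.10661813 0.185     ] bar ang -20.5
[ 0.53600268 -0.00470311  0.01      ] [0.59120207 0.15392654 0.01      ] [0.66287192 0.12943384 0.01      ] y ang 70.81 x ang -18.87 0.16795933135154587 0.07573941795339156
[array([191.88235294, 140.94117647]), array([298.94762684, 137.5695581 ]), array([298.48824343, 184.55878285])] [array([ 0.5356, -0.0036,  0.01  ]), array([0.5899, 0.1534, 0.01  ]), array([0.662, 0.129, 0.01 ])] 70.92 -18.68 0.16616526810509213 0.07609324212992774
[[242.0, 282.5, 10.0], [244.0, 282.0, 11.0], [246.0, 281.5, 14.0], [248.0, 281.5, 14.0], [250.0, 281.5, 14.0], [252.0, 281.5, 14.0], [254.0, 281.0, 13.0], [256.0, 281.0, 13.0], [258.0, 281.0, 13.0], [260.0, 281.0, 13.0], [262.0, 281.0, 13.0], [264.0, 281.5, 12.0], [266.0, 281.5, 12.0]]
mouth [0.584  0.0224 0.17  ]
```

The keeper stands within about 1° of square. The stand's y axis is at 70.9°, the bar at about −20°, and the stack axis at (.585,.021). Now the upper beaker.

In the tool's units: -0.03 m is -0.6, -0.0288 m is -0.576.

```bash
python3 -m inch '[[[-0.24, -0.6, 0.4, 0, 0, 0, 0.085], [-0.214, -0.576, 0.6, 0, 0, 0, 0.085], [0, 0, 0.6, 0, 0, 0, 0.085], [0, 0, 0.6, 0, 0, 0, 0.085], [0, 0, 0.6, 0, 0, 0, 0.085], [0, 0, 0.5, 0, 0, 0, 0.085], [0, 0, 0, 0, 0, 0, 0.085], [0, 0, 0, 0, 0, 0, 0.085]]]' 40|tail -3; python3 go.py .585 .021 .128
```

```text
force: [0.3, -0.4, 0.6]
opening: 0.0852
finger_force: 0.0
t 9.2 tcp [0.5855 0.021  0.1574] xdir 159.1 zz [-0.002  0.    -1.   ] F [ 0.3 -0.4  0.6] open 0.0852
tool delta [ 0.0004 -0.0001  0.0294]
```

In the tool's units: 0.015 m is 0.3, 0.0145 m is 0.29.

```bash
python3 -m inch '[[[0, 0, 0.3, 0, 0, 0, 0.085], [0, 0, 0.29, 0, 0, 0, 0.085], [0, 0, 0, 0, 0, 0, 0.078], [0, 0, 0, 0, 0, 0, 0.072], [0, 0, 0, 0, 0, 0, 0.069], [0, 0, 0, 0, 0, 0, 0.067], [0, 0, 0, 0, 0, 0, 0.066], [0, 0, 0, 0, 0, 0, 0.064]]]' 30; python3 go.py .585 .021 .128
```

```text
t: 9.95
tcp_pos: [0.5853, 0.0206, 0.1295]
tool_rot: [[-0.935, 0.356, 0.001], [0.356, 0.935, -0.001], [-0.001, -0.001, -1.0]]
force: [-1.9, -4.2, 5.8]
opening: 0.0644
finger_force: 27.3
t 9.9 tcp [0.5853 0.0206 0.1295] xdir 159.2 zz [ 0.001 -0.001 -1.   ] F [-1.9 -4.2  5.8] open 0.0644
tool delta [0.0004 0.0003 0.0015]
```

In the tool's units: -0.004 m is -0.08, -0.003 m is -0.06.

```bash
python3 -m inch '[[[0, 0, 0, 0, 0, 0, 0.055], [0, 0, 0, 0, 0, 0, 0.055], [0, 0, -0.06, 0, 0, 0, 0.055], [0, 0, -0.08, 0, 0, 0, 0.055], [0, 0, -0.08, 0, 0, 0, 0.055], [0, 0, -0.08, 0, 0, 0, 0.055]]]' 50; python3 -m inch '[[[0, 0, -0.1, 0, 0, 0, 0.055], [0, 0, -0.1, 0, 0, 0, 0.055], [0, 0, -0.1, 0, 0, 0, 0.055], [0, 0, -0.1, 0, 0, 0, 0.055], [0, 0, -0.16, 0, 0, 0, 0.055], [0, 0, -0.2, 0, 0, 0, 0.055]]]' 50; python3 go.py .585 .021 .128
python3 - <<'E'
from h import *
im=r.capture("scene");cv2.imwrite("pics/s2.png",cv2.resize(im[90:240,190:310,::-1],None,fx=4,fy=4,interpolation=cv2.INTER_CUBIC))
E
```

```text
t: 10.55
tcp_pos: [0.5845, 0.0212, 0.1434]
tool_rot: [[-0.935, 0.356, -0.001], [0.356, 0.935, 0.0], [0.001, -0.0, -1.0]]
force: [1.6, -0.7, -7.7]
opening: 0.0637
finger_force: 56.9
t: 11.15
tcp_pos: [0.5851, 0.0212, 0.1825]
tool_rot: [[-0.935, 0.356, 0.0], [0.356, 0.935, 0.0], [-0.0, 0.0, -1.0]]
force: [0.3, -0.0, -2.1]
opening: 0.064
finger_force: 57.4
t 11.2 tcp [0.5851 0.0212 0.1825] xdir 159.2 zz [ 0.  0. -1.] F [ 0.3 -0.  -2.1] open 0.064
tool delta [ 0.     -0.0002  0.0545]
```

View pics/s2.png

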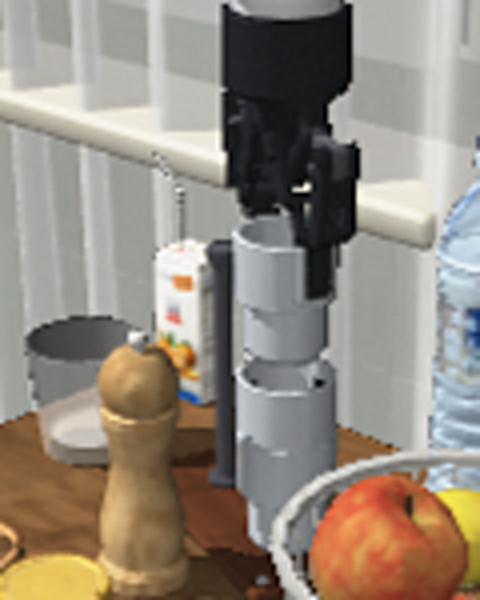

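The upper beaker is out and upright, and the middle one stayed put. I'll carry it at foot height above .20, clear of the mill, to coaster A.

In the tool's units: 0.035 m is 0.7, -0.025 m is -0.5.

```bash
python3 -m inch '[[[0, 0, -0.4, 0, 0, 0, 0.055], [0, 0, -0.5, 0, 0, 0, 0.055], [0, 0, -0.5, 0, 0, 0, 0.055], [0.4, 0.2, 0, 0, 0, 0, 0.055], [0.7, 0.32, 0, 0, 0, 0, 0.055], [0.7, 0.32, 0, 0, 0, 0, 0.055], [0.7, 0.32, 0, 0, 0, 0, 0.055], [0.7, 0.32, 0, 0, 0, 0, 0.055]]]'|tail -3; python3 -m inch '[[[0.52, 0.24, 0, 0, 0, 0, 0.055], [0.2, 0.08, 0, 0, 0, 0.0764, 0.055], [0, 0, 0, 0, 0, 0.1273, 0.055], [0, 0, 0, 0, 0, 0.1273, 0.055], [0, 0, 0, 0, 0, 0.1273, 0.055], [0, 0, 0, 0, 0, 0.1273, 0.055], [0, 0, 0, 0, 0, 0.1273, 0.055], [0, 0, 0, 0, 0, 0.0255, 0.055]]]'|tail -3;  python3 -m inch '[[[0, 0, 0.6, 0, 0, 0, 0.055], [0, 0, 0.4, 0, 0, 0, 0.055], [0, 0, 0, 0, 0, 0, 0.055]]]'|tail -1
python3 go.py .434 .175 .12
python3 - <<'E'
from h import *
import pickle
st=r.observe(); im=r.capture("wrist")
cv2.imwrite("pics/w4.png",im[:,:,::-1]); pickle.dump(st,open("w4.pkl","wb"))
E
```

```text
force: [0.5, 0.7, -1.9]
opening: 0.0637
finger_force: 57.4
force: [0.2, 0.1, -2.3]
opening: 0.0639
finger_force: 57.4
finger_force: 57.3
t 13.1 tcp [0.4322 0.1743 0.1997] xdir 126.0 zz [-0.004 -0.002 -1.   ] F [-0.6  0.  -2.3] open 0.0639
tool delta [-0.0006  0.0022  0.0797]
```

View pics/w4.png

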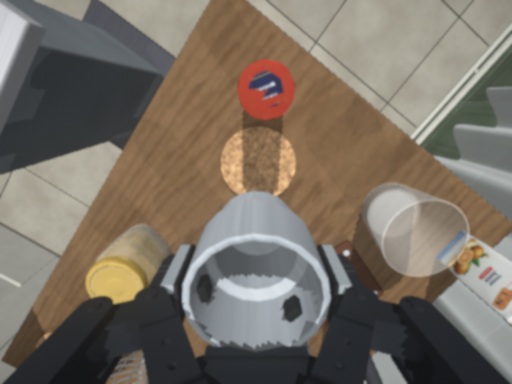

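The wrist view shows coaster A as an arc centred at about (259,161), the jar lid at (266,89), and the beaker upright between the fingers.

```bash
python3 - <<'E'
from h import *
import pickle
st=pickle.load(open("w4.pkl","rb"));c=cam("wrist",st)
print("A",onz(c,(259,161),.005),onz(c,(221,161),.005),onz(c,(297,161),.005),"jar",onz(c,(266,89),.109))
print("foot centre would project", proj(c,st["tcp_pos"]-[0,0,.04]))
E
python3 go.py .434 .175 .0465
```

```text
A [0.42903584 0.18334613 0.005     ] [0.39292624 0.15705339 0.005     ] [0.46511115 0.20961391 0.005     ] jar [0.38684494 0.24865149 0.109     ]
foot centre would project [256.48248152 222.68894353]
t 13.2 tcp [0.4332 0.1747 0.2011] xdir 126.0 zz [-0.002 -0.001 -1.   ] F [ 1.3  0.4 -1.8] open 0.0636
tool delta [-0.0003  0.0012  0.1546]
```

Units first: shifts go in shares of 50 mm and turns go in shares of 45 degrees. So 0.03 m is 0.6, 0.003 m is 0.06.

```bash
python3 -m inch '[[[0.06, 0.02, 0.4, 0, 0, 0, 0.055], [0, 0, 0.6, 0, 0, 0, 0.055], [0, 0, 0.6, 0, 0, 0, 0.055], [0, 0, 0.6, 0, 0, 0, 0.055], [0, 0, 0.5, 0, 0, 0, 0.055], [0, 0, 0.2, 0, 0, 0, 0.055], [0, 0, 0.06, 0, 0, 0, 0.055], [0, 0, 0, 0, 0, 0, 0.055]]]'|tail -3;  python3 -m inch '[[[0, 0, 0.06, 0, 0, 0, 0.055], [0, 0, 0.04, 0, 0, 0, 0.055], [0, 0, 0, 0, 0, 0, 0.055]]]'; python3 go.py .432 .178 .0445
```

```text
force: [0.6, -0.1, -1.7]
opening: 0.0636
finger_force: 57.4
t: 14.25
tcp_pos: [0.4332, 0.1781, 0.0491]
tool_rot: [[-0.587, 0.81, 0.001], [0.81, 0.587, 0.0], [-0.0, 0.001, -1.0]]
force: [0.2, 0.2, -2.0]
opening: 0.064
finger_force: 57.4
t 14.2 tcp [0.4332 0.1781 0.0491] xdir 125.9 zz [ 0.001  0.    -1.   ] F [ 0.2  0.2 -2. ] open 0.064
tool delta [ 0.0007 -0.0011  0.0046]
```

In the tool's units: 0.0015 m is 0.03, 0.001 m is 0.02.

```bash
python3 -m inch '[[[0, 0, 0.03, 0, 0, 0, 0.055], [0, 0, 0.03, 0, 0, 0, 0.055], [0, 0, 0.02, 0, 0, 0, 0.055], [0, 0, 0, 0, 0, 0, 0.055]]]'|sed -n '2p;4p';  python3 -m inch '[[[0, 0, 0.02, 0, 0, 0, 0.055], [0, 0, 0, 0, 0, 0, 0.055]]]'|sed -n '2p;4p';python3 -m inch '[[[0, 0, 0.02, 0, 0, 0, 0.055], [0, 0, 0, 0, 0, 0, 0.055]]]'|sed -n '2p;4p'
```

```text
tcp_pos: [0.433, 0.178, 0.0448]
force: [-1.3, -0.7, 2.6]
tcp_pos: [0.433, 0.178, 0.0447]
force: [-4.2, -0.9, 17.3]
tcp_pos: [0.433, 0.178, 0.0446]
force: [-7.0, -2.7, 32.6]
```

In the tool's units: -0.002 m is -0.04.

```bash
python3 -m inch '[[[0, 0, -0.04, 0, 0, 0, 0.055], [0, 0, 0, 0, 0, 0, 0.055]]]'|sed -n '2p;4p';python3 -m inch '[[[0, 0, 0, 0, 0, 0, 0.068], [0, 0, 0, 0, 0, 0, 0.072], [0, 0, 0, 0, 0, 0, 0.076], [0, 0, 0, 0, 0, 0, 0.08], [0, 0, -0.2, 0, 0, 0, 0.085], [0, 0, -0.6, 0, 0, 0, 0.085], [0, 0, -0.8, 0, 0, 0, 0.085], [0, 0, -0.8, 0, 0, 0, 0.085]]]'|tail -3
python3 -m inch '[[[0, 0, -0.8, 0, 0, 0, 0.085], [0, 0, -0.8, 0, 0, 0, 0.085], [0, 0, -0.4, 0, 0, -0.0637, 0.085], [0, 0, 0, 0, 0, -0.1528, 0.085], [0, 0, 0, 0, 0, -0.1783, 0.085], [0, 0, 0, 0, 0, -0.1783, 0.085], [0, 0, 0, 0, 0, -0.1655, 0.085], [0, 0, 0, 0, 0, 0, 0.085]]]'|tail -3
python3 go.py .585 .021 .26
python3 - <<'E'
from h import *
import pickle
st=r.observe(); im=r.capture("wrist")
cv2.imwrite("pics/w5.png",im[:,:,::-1]); pickle.dump(st,open("w5.pkl","wb"))
E
```

```text
tcp_pos: [0.4332, 0.1781, 0.045]
force: [0.3, -0.8, -1.5]
force: [1.0, 0.1, 0.4]
opening: 0.085
finger_force: 0.0
force: [0.0, -0.2, 0.4]
opening: 0.0849
finger_force: 0.0
t 16.9 tcp [0.4328 0.1779 0.2653] xdir 159.2 zz [ 0.  0. -1.] F [ 0.  -0.2  0.4] open 0.0849
tool delta [-0.198  -0.0927  0.0053]
```

View pics/w5.png

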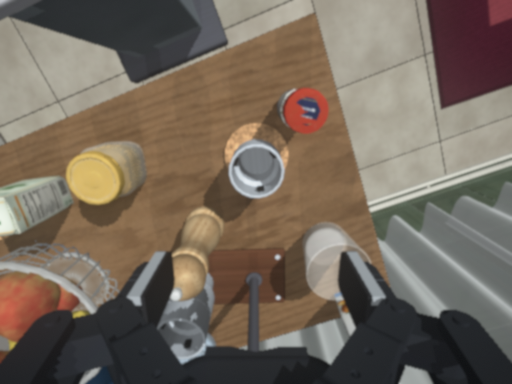

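Beaker stands on coaster A (rim at (257,170), cork visible around it). Now the lower beaker.

In the tool's units: -0.04 m is -0.8, -0.038 m is -0.76.

```bash
python3 -m inch '[[[-0.8, -0.37, 0, 0, 0, 0, 0.085], [-0.8, -0.37, 0, 0, 0, 0, 0.085], [-0.8, -0.37, 0, 0, 0, 0, 0.085], [-0.8, -0.37, 0, 0, 0, 0, 0.085], [-0.76, -0.374, 0.1, 0, 0, 0, 0.085], [0, 0, 0.6, 0, 0, 0, 0.085], [0, 0, 0.6, 0, 0, 0, 0.085], [0, 0, 0.6, 0, 0, 0, 0.085]]]'|tail -3; python3 go.py .585 .021 .0895
```

```text
force: [-0.8, 1.0, -0.0]
opening: 0.0852
finger_force: 0.0
t 17.7 tcp [0.5852 0.0204 0.1689] xdir 158.9 zz [ 0.  0. -1.] F [-0.8  1.  -0. ] open 0.0852
tool delta [0.0004 0.0005 0.0794]
```

```bash
python3 -m inch '[[[0, 0, 0.6, 0, 0, 0, 0.085], [0, 0.01, 0.6, 0, 0, 0, 0.085], [0, 0, 0.37, 0, 0, 0, 0.085], [0, 0, 0, 0, 0, 0, 0.078], [0, 0, 0, 0, 0, 0, 0.072], [0, 0, 0, 0, 0, 0, 0.069], [0, 0, 0, 0, 0, 0, 0.067], [0, 0, 0, 0, 0, 0, 0.064]]]' 30; python3 -m inch '[[[0, 0, 0, 0, 0, 0, 0.055], [0, 0, 0, 0, 0, 0, 0.055], [0, 0, 0, 0, 0, 0, 0.055]]]' 60;
```

```text
t: 18.5
tcp_pos: [0.5858, 0.0209, 0.0924]
tool_rot: [[-0.935, 0.356, 0.002], [0.356, 0.935, -0.001], [-0.002, -0.0, -1.0]]
force: [-0.4, -2.2, 2.2]
opening: 0.064
finger_force: 1.4
t: 18.8
tcp_pos: [0.5858, 0.0207, 0.0928]
tool_rot: [[-0.934, 0.356, 0.002], [0.356, 0.934, -0.001], [-0.002, -0.0, -1.0]]
force: [-1.6, -3.9, 9.1]
opening: 0.0619
finger_force: 64.2
```

In the tool's units: -0.005 m is -0.1, -0.004 m is -0.08.

```bash
python3 -m inch '[[[0, 0, -0.06, 0, 0, 0, 0.055], [0, 0, -0.08, 0, 0, 0, 0.055], [0, 0, -0.08, 0, 0, 0, 0.055], [0, 0, -0.08, 0, 0, 0, 0.055], [0, 0, -0.1, 0, 0, 0, 0.055], [0, 0, -0.1, 0, 0, 0, 0.055]]]' 60;  python3 -m inch '[[[0, 0, -0.1, 0, 0, 0, 0.055], [0, 0, -0.12, 0, 0, 0, 0.055], [0, 0, -0.16, 0, 0, 0, 0.055], [0, 0, -0.24, 0, 0, 0, 0.055]]]' 60; python3 go.py .585 .021 .0895
```

```text
t: 19.4
tcp_pos: [0.5851, 0.0214, 0.1165]
tool_rot: [[-0.935, 0.356, -0.0], [0.356, 0.935, -0.0], [0.0, -0.0, -1.0]]
force: [-0.3, -0.9, -2.4]
opening: 0.0619
finger_force: 68.6
t: 19.8
tcp_pos: [0.5851, 0.0215, 0.148]
tool_rot: [[-0.935, 0.356, -0.0], [0.356, 0.935, 0.0], [0.0, 0.0, -1.0]]
force: [0.9, 0.2, -1.1]
opening: 0.0619
finger_force: 68.5
t 19.8 tcp [0.5851 0.0215 0.148 ] xdir 159.2 zz [-0.  0. -1.] F [ 0.9  0.2 -1.1] open 0.0619
tool delta [-0.0001 -0.0005  0.0585]
```

In the tool's units: -0.0315 m is -0.63, -0.03 m is -0.6.

```bash
python3 -m inch '[[[0, 0, -0.4, 0, 0, 0, 0.055], [0, 0, -0.6, 0, 0, 0, 0.055], [0, 0, -0.6, 0, 0, 0, 0.055], [0, 0, -0.6, 0, 0, 0, 0.055], [0.116, -0.316, -0.4, 0, 0, 0, 0.055], [0.232, -0.63, 0, 0, 0, 0, 0.055], [0.232, -0.63, 0, 0, 0, 0, 0.055], [0.232, -0.63, 0, 0, 0, 0, 0.055]]]' |sed -n '2p;4,6p';  python3 -m inch '[[[0.232, -0.63, 0, 0, 0, 0, 0.055], [0.232, -0.63, 0, 0, 0, 0, 0.055], [0.232, -0.63, 0, 0, 0, 0, 0.055], [0.232, -0.63, 0, 0, 0, 0, 0.055], [0.232, -0.63, 0, 0, 0, 0, 0.055], [0.232, -0.63, 0, 0, 0, 0, 0.055], [0.116, -0.316, 0, 0, 0, 0.0637, 0.055], [0, 0, 0, 0, 0, 0.1273, 0.055]]]'|sed -n '2p;4,6p'
python3 -m inch '[[[0, 0, 0, 0, 0, 0.1783, 0.055], [0, 0, 0, 0, 0, 0.1783, 0.055], [0, 0, 0, 0, 0, 0.1783, 0.055], [0, 0, 0, 0, 0, 0.1783, 0.055], [0, 0, 0, 0, 0, 0.1783, 0.055], [0, 0, 0, 0, 0, 0.1783, 0.055], [0, 0, 0, 0, 0, 0.1783, 0.055], [0, 0, 0, 0, 0, 0.1783, 0.055]]]'|sed -n '2p;4,6p'
python3 -m inch '[[[0, 0, 0, 0, 0, 0.1783, 0.055], [0, 0, 0, 0, 0, 0.1273, 0.055], [0, 0, 0, 0, 0, 0.0509, 0.055], [0, 0, 0, 0, 0, 0, 0.055]]]'|sed -n '2p;4,6p'
python3 go.py .365 -.232 .12
python3 - <<'E'
from h import *
import pickle
st=r.observe(); im=r.capture("wrist");s=r.capture("scene");t=r.capture("top")
pickle.dump(st,open("w6.pkl","wb"))
for n,i in(("w6",im),("s6",s),("t6",t)): cv2.imwrite(f"pics/{n}.png",i[:,:,::-1])
a=cv2.resize(im[:,:,::-1],(400,300)); 
b=cv2.resize(s[100:340,100:420,::-1],(400,300))
c=cv2.resize(s[130:210,210:310,::-1],(400,300),interpolation=cv2.INTER_CUBIC)
d=cv2.resize(t[190:280,260:380,::-1],(400,300),interpolation=cv2.INTER_CUBIC)
cv2.imwrite("pics/m6.png",np.vstack([np.hstack([a,b]),np.hstack([c,d])]))
E
```

```text
tcp_pos: [0.5072, -0.0678, 0.2784]
force: [1.3, 0.3, -1.8]
opening: 0.0615
finger_force: 68.5
tcp_pos: [0.3633, -0.2331, 0.2782]
force: [0.4, -0.2, -2.2]
opening: 0.0618
finger_force: 68.3
tcp_pos: [0.3647, -0.2318, 0.2781]
force: [-0.1, 0.2, -1.1]
opening: 0.0618
finger_force: 68.3
tcp_pos: [0.3647, -0.2318, 0.278]
force: [-0.4, 0.1, -0.9]
opening: 0.0614
finger_force: 68.3
t 22.6 tcp [ 0.3647 -0.2318  0.278 ] xdir 70.3 zz [ 0.001 -0.001 -1.   ] F [-0.4  0.1 -0.9] open 0.0614
tool delta [-0.00e+00  1.00e-04  1.58e-01]
```

View pics/m6.png

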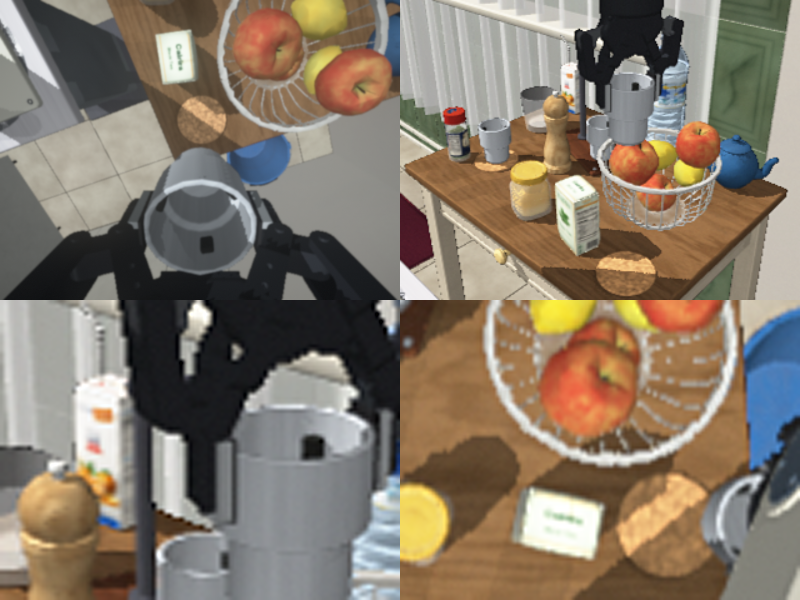

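The beaker is held upright and the first one stands on coaster A. Coaster B is at wrist px (258.6,153.6) and top px (339,257.5). The tea box is about 8 mm from the coaster.

```bash
python3 - <<'E'
from h import *
import pickle
st=pickle.load(open("w6.pkl","rb"));st1=pickle.load(open("w1.pkl","rb"));c=cam("wrist",st);c1=cam("wrist",st1);ct=cam("top");cs=cam("scene")
uw=np.array((202.3,120))*1.28; us=np.array((626-400,273))*.8+[100,100]; ut=(338.6,257.5)
print(uw,us,[onz(a,b,.005).round(4) for a,b in((c,uw),(ct,ut),(cs,us))], tri([ray(c,uw),ray(ct,ut),ray(cs,us)]))
print("width",onz(c,(178*1.28,uw[1]),.005)-onz(c,(227*1.28,uw[1]),.005))
S=1.28
for u in((157,36),(194,29),(197,78),(162,84)): print("tea top corner",onz(c,np.array(u)*S,.107).round(4))
# basket rim nearest point to coaster, from top: rim bottom edge px (620,462) in montage
for u in((620,462),(690,440),(735,400)): print("rim",onz(ct,((u[0]-400)*.3+260,(u[1]-300)*.3+190),.12).round(3))
E
```

```text
[258.944 153.6  ] [280.8 318.4] [array([ 0.3706, -0.231 ,  0.005 ]), array([ 0.3662, -0.2274,  0.005 ]), array([ 0.3667, -0.2335,  0.005 ])] (array([ 0.36872964, -0.23034374,  0.00112719]), [np.float64(0.002145999043651395), np.float64(0.0033180038184294535), np.float64(0.0011811630385233298)])
width [-0.08481252  0.03034762  0.        ]
tea top corner [ 0.3582 -0.0944  0.107 ]
tea top corner [ 0.404  -0.1025  0.107 ]
tea top corner [ 0.388  -0.1576  0.107 ]
tea top corner [ 0.342  -0.1491  0.107 ]
rim [ 0.416 -0.174  0.12 ]
rim [ 0.433 -0.231  0.12 ]
rim [ 0.464 -0.269  0.12 ]
```

In the tool's units: 0.035 m is 0.7, -0.003 m is -0.06.

```bash
python3 -m inch '[[[-0.06, -0.04, 0.4, 0, 0, 0, 0.055], [0, 0, 0.7, 0, 0, 0, 0.055], [0, 0, 0.7, 0, 0, 0, 0.055], [0, 0, 0.7, 0, 0, 0, 0.055], [0, 0, 0.7, 0, 0, 0, 0.055], [0, 0, 0.6, 0, 0, 0, 0.055], [0, 0, 0.4, 0, 0, 0, 0.055], [0, 0, 0.16, 0, 0, 0, 0.055]]]'|sed -n '2p;4,6p'; python3 -m inch '[[[0, 0, 0.06, 0, 0, 0, 0.055], [0, 0, 0.02, 0, 0, 0, 0.055], [0, 0, 0, 0, 0, 0, 0.055]]]'|sed -n '2p;4,6p'
```

```text
tcp_pos: [0.3611, -0.2335, 0.0576]
force: [0.3, -0.8, -1.1]
opening: 0.0617
finger_force: 68.4
tcp_pos: [0.3624, -0.2344, 0.056]
force: [0.4, -0.2, -1.7]
opening: 0.062
finger_force: 68.4
```

In the tool's units: 0.003 m is 0.06, 0.002 m is 0.04.

```bash
python3 -m inch '[[[0, 0, 0.06, 0, 0, 0, 0.055], [0, 0, 0.04, 0, 0, 0, 0.055], [0, 0, 0.02, 0, 0, 0, 0.055], [0, 0, 0, 0, 0, 0, 0.055]]]'|sed -n '2p;4p';  python3 -m inch '[[[0, 0, 0.02, 0, 0, 0, 0.055], [0, 0, 0, 0, 0, 0, 0.055]]]'|sed -n '2p;4p'
```

```text
tcp_pos: [0.3617, -0.234, 0.0492]
force: [0.2, -0.6, -1.0]
tcp_pos: [0.3617, -0.234, 0.0481]
force: [0.3, -0.3, -1.8]
```

In the tool's units: 0.0008 m is 0.016.

```bash
python3 -m inch '[[[0, 0, 0.016, 0, 0, 0, 0.055], [0, 0, 0, 0, 0, 0, 0.055]]]'|sed -n '2p;4p'
```

```text
tcp_pos: [0.3618, -0.234, 0.0478]
force: [-1.9, 1.5, 6.8]
```

Contact at .0478, exactly as expected. I'll ease off and release.

In the tool's units: -0.0005 m is -0.01.

```bash
python3 -m inch '[[[0, 0, -0.01, 0, 0, 0, 0.055], [0, 0, 0, 0, 0, 0, 0.066], [0, 0, 0, 0, 0, 0, 0.07], [0, 0, 0, 0, 0, 0, 0.073], [0, 0, 0, 0, 0, 0, 0.075], [0, 0, 0, 0, 0, 0, 0.076]]]'|sed -n '2p;4,6p';python3 -m inch '[[[0, 0, -0.2, 0, 0, 0, 0.076], [0, 0, -0.4, 0, 0, 0, 0.076], [0, 0, -0.6, 0, 0, 0, 0.076], [0, 0, -0.8, 0, 0, 0, 0.076], [0, 0, -0.8, 0, 0, 0, 0.076], [0, 0, -0.8, 0, 0, 0, 0.076], [0, 0, -0.8, 0, 0, 0, 0.076], [0, 0, 0, 0, 0, 0, 0.076]]]'|sed -n '2p;4,6p'
python3 - <<'E'
from h import *
import pickle
st=r.observe(); im=r.capture("wrist");s=r.capture("scene");t=r.capture("top")
print(st["t"],st["tcp_pos"])
for n,i in(("w7",im),("s7",s),("t7",t)): cv2.imwrite(f"pics/{n}.png",i[:,:,::-1])
# where grey steel shows in the wrist view vs predicted rim of a standing beaker on B / any scene change since s6,t0
c=cam("wrist",st);h=cv2.cvtColor(im,cv2.COLOR_RGB2HSV);g=cv2.cvtColor(im,cv2.COLOR_RGB2GRAY)
p=proj(c,(.362,-.234,.085));f=proj(c,(.362,-.234,.005));print("rim px",p,"foot px",f,"A? B px",proj(c,(.368,-.230,.005)))
e=lambda q,R,z:np.array([proj(c,(q[0]+R*np.cos(a),q[1]+R*np.sin(a),z)) for a in np.linspace(0,2*np.pi,24,False)])
sat=h[...,1]
for R in(.020,.027,.031,.034,.037,.042): 
    q=e((.362,-.234),R,.085); q=q[q[:,1]<380].astype(int); print(R,np.round([sat[v,u] for u,v in q]))
t0=cv2.imread("pics/top0.png");s0=cv2.imread("pics/scene0.png")
for n,a,b in(("t",t0,t[:,:,::-1]),("s",s0,s[:,:,::-1])):
    d=cv2.threshold(cv2.absdiff(a,b).max(2),50,255,0)[1]; k,l,S,C=cv2.connectedComponentsWithStats(cv2.morphologyEx(d,cv2.MORPH_OPEN,np.ones((3,3))))
    print(n,[x.tolist() for x in S[1:] if x[4]>15])
E
```

```text
tcp_pos: [0.3618, -0.234, 0.0478]
force: [-0.7, -0.6, -0.3]
opening: 0.0758
finger_force: 0.0
tcp_pos: [0.3642, -0.2356, 0.2736]
force: [0.3, -0.4, -0.4]
opening: 0.0761
finger_force: 0.0
26.05 [ 0.36419598 -0.23563285  0.27361392]
rim px [251.54486496 168.66519996] foot px [251.7447292  155.04406102] A? B px [254.76512002 150.99779585]
0.02 [15 17 15 15 17 15 15 15 16 10 16 16 13 12 12 13 10  4 13 15 16 16 17 17]
0.027 [19 16  4 18 17 15 17 16 13 12 14 15 17 15 18 16 14 15 15 13 14 14 18 18]
0.031 [17 17 18 18 20 17 18 17 13 13  0  2 28  7 30 12  2  2  2  2  5  5 17  5]
0.034 [ 92  45  21   5   9  12  14  33 100  97  93  91  90  93  81  89  84  86
  78  77  72  72  78  78]
0.037 [101 103 103  98  75  85  93  99 101  93  92  89  91  92  92  92  89  90
  94  93  90  91  91  97]
0.042 [102 107 103 102 106 106 106  99  94  93  90  89  91  89  93  92  89  91
  77  90  91  93  94  93]
t [[229, 128, 6, 12, 58], [280, 147, 28, 28, 424], [224, 164, 41, 16, 291], [356, 175, 4, 6, 22], [246, 178, 6, 12, 53], [285, 179, 5, 6, 26], [160, 188, 131, 61, 3185], [291, 192, 8, 6, 36], [289, 198, 11, 
[... 630 characters left out ...]
 8, 40], [272, 10, 5, 5, 21], [0, 15, 20, 31, 306], [310, 16, 7, 38, 149], [0, 48, 34, 80, 1623], [239, 57, 89, 136, 6146], [36, 111, 6, 16, 48], [0, 130, 11, 10, 88], [28, 143, 7, 9, 39], [35, 148, 21, 82, 815], [0, 153, 22, 67, 1052], [245, 154, 5, 6, 25], [21, 166, 7, 28, 122], [266, 171, 9, 30, 174], [214, 176, 14, 13, 117], [215, 192, 5, 5, 22], [156, 197, 68, 39, 1255], [34, 199, 7, 8, 44], [165, 199, 4, 5, 17], [236, 212, 18, 15, 186], [312, 232, 7, 7, 41], [218, 239, 16, 7, 78], [248, 241, 22, 28, 189], [271, 247, 5, 5, 17], [271, 254, 5, 5, 17], [325, 255, 5, 5, 21], [333, 261, 6, 4, 19], [216, 261, 166, 85, 4856], [301, 313, 34, 22, 437], [255, 364, 6, 5, 18], [263, 370, 6, 6, 18]]
```

The rim ring sits exactly where a beaker standing on coaster B should show it, so I'm handing in.

```bash
python3 -c "
from bench import r
print(r.job_done())"
```

```text
the job is handed in; nothing more can be done
None
```

The job is handed in at about 26 s: the keeper arm is swung out to within about 1° of square, and the two upper beakers stand upright, one wholly on each coaster. I saw no bystander knocked or moved, but the last pictures were checked only by numbers.

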